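# Check tray temperatures with the contact thermometer

## Task

Take the contact thermometer out of its stand, touch its tip to the steel check stud of the tray of round truffles and keep it there for about half a second, then do the same on the stud of the tray of pretzel rods. Do not touch the stud of the cookie tray with it, and finish by putting the thermometer back in its stand, tip down and fully seated, and letting go.

Things in the scene. Friction and masses are not known exactly. Their poses are not given: they have to be found in the camera images.
- probe: Contact thermometer, 120 g. Origin: flat tip (lower end); z up to the handle. Steel stem 10 mm thick (tip 12) to 80 mm, black collar 46 wide 80-88, round grey handle 26 mm thick 88-185 mm: grip it at any yaw. At the start it hangs upright in its stand: fixed 76 mm square wooden frame, top 92 mm above the counter, 26 mm hole in it; collar rests on top, tip 12 mm above the counter. Lift 85 mm to clear. Returns to that same spot.
- truffle_stud: Plain round steel check stud, 36 mm across, flat top 30 mm above the counter, at the middle of the robot side of the tray of round truffles (28 mm balls). Origin: centre of its flat top; z up, x from the robot side across the tray, which with its goods reaches 27 mm behind to 128 mm ahead of it and 75 mm to each side, under 56 mm high. Fixed, rigid.
- rod_stud: Plain round steel check stud, 36 mm across, flat top 30 mm above the counter, at the middle of the robot side of the tray of pretzel rods (parallel 14 mm sticks with thin pale ends). Origin: centre of its flat top; z up, x from the robot side across the tray, which with its goods reaches 27 mm behind to 128 mm ahead of it and 75 mm to each side, under 56 mm high. Fixed, rigid.
- cookie_stud: Plain round steel check stud, 36 mm across, flat top 30 mm above the counter, at the middle of the robot side of the tray of stacked flat cookies (44 mm discs). Origin: centre of its flat top; z up, x from the robot side across the tray, which with its goods reaches 27 mm behind to 128 mm ahead of it and 75 mm to each side, under 56 mm high. Fixed, rigid. Not to be touched.
Things that resemble listed ones, but are neither listed nor needed, are in the scene too. Several things have the shape of the probe; the one meant has the colours described above.

How it is judged:
By the outcome, as a careful person would: the job done as asked, in the order asked, and still so for the second after the job is handed in, with the robot touching nothing.
It also fails if it takes over 59 s, if anything falls off the work surface, if the arm or the gripper's body presses on something with over 40 N, if the wrist force passes 120 N, or if a joint passes its speed limit or range.

## Robot

A 6-joint arm with a two-finger parallel gripper is mounted at the origin on the work surface. World frame = base frame: x ahead of the robot, y to its left, z up, the work surface at z = 0. Lengths are in m, angles in degrees, forces in N, time in s.
With the tool pointing down it reaches from about 0.25 to 0.725 m from the base axis. Payload 9.7 kg.
Tool frame: the origin (TCP) lies at the very end of the fingers, on their centre line; the grasp point (between the pads) lies 19 mm behind it; z points along the fingers, y is the line along which they close (so a half turn about z gives the same grasp; the last joint's range is limited). The gripper opens to 85 mm and grips with 20 to 120 N. Pads are 22 mm wide; open, the fingers measure 114 mm over their backs; the gripper's body (76 mm by 85 mm) begins 54 mm behind the grasp point. The pads swing forward as they close: fully open they stand 13 mm farther back than shut.
Start: joints at [-76.719, 4.979, 10.078, 95.1, 0, 90], TCP at [0.126, -0.535, 0.231] pointing down, gripper open.
Joint ranges: [-179.16, 179.16], [-48.56, 103.87], [-65.8, 70.77], [-126.05, 130.52], [-82.76, 87.17], [-180, 180]. Speed limits (degrees/s): [127.2, 127.2, 147.25, 180, 180, 180].

## Interface

Orientations are given as [roll, pitch, yaw] about the fixed x, y, z axes, in that order (R = Rz(yaw) Ry(pitch) Rx(roll)).
In Python, from workcell import telemetry, optics, workorder gives the robot as it stands.
- The arm moves only by the shell command python3 -m handwheel 'ROWS' [FORCE]. ROWS is JSON, a list of rows, each an object of numbers: "tx", "ty", "tz": the shift along the tool's x, y, z in m; "ax", "ay", "az": the turn, a rotation vector about the tool's x, y, z in degrees; "jaw": the gripper command: -1 is shut, 1 is fully open, values between are in proportion. A call has exactly 10 rows; each row shifts and turns the commanded pose from where the row before left it, along the tool's axes as they then stand; what a row does not reach is not made up. A row lasts 1/8 s, in which the tool goes at most 62.5 mm and 10.7 degrees, less where a joint would pass 70% of its speed; a pose out of reach is approached as far as the arm can. A call is refused whole if a number of a shift passes 0.0625 or a number of a turn 10.7, either way. A call with a gripper value outside its range is refused whole. The fingers move at their own pace and stop on an object; FORCE is the grip in N (left out, the last holds). Time passes only in rows, so rows that do not move let the fingers close, or fill a call up. It gives the time, the measured TCP pose, the force, the opening and the grip force at its end, in the units of the state.
- telemetry.get_obs(): the state, without advancing time (a new reading comes with each control period).
- optics.camera(name): name is "scene" or "top"; returns a dict with "color" (480x640x3 uint8, red, green, blue), "K" (3x3 intrinsics, pixels), "extrinsics" (4x4, takes a point from camera to world coordinates). Camera axes: x right, y down, z forward; pixel columns grow to the right and rows downward; lengths in m; the calibration is good to about 2 mm. A picture is of the moment at which its call begins. There is no depth.
- workorder.job_done(): hands the job in; it is judged then, once.
The state is a dict: "time": time; "q": joint angles; "qd": joint speeds; "joint_efforts": joint torques, N m; "ee_pos": TCP position; "tcp_rot": TCP orientation; "wrist_force": force on the tool from outside, world axes, zero at the start; "torque": the same for the moment, N m; "opening": finger opening in m; "grasp_force": force on a finger pad.
Only numpy, scipy, OpenCV 4.12 (cv2) and the standard library are available. Lean on these libraries where they do the work, as an engineer would, in place of code of your own. Each camera call takes 0.05 s, during which the arm holds its last target. There are 200 camera calls.

## Working session

There is one attempt and no reset: what is moved stays moved. The work goes in short steps, Python scripts to look and compute and a shell command to move; the robot and the scene stay as the last step left them, time stands still between calls to the robot, and variables do not carry over. Pictures are saved under pics/ and viewed, at most 10 in all, crops included, and the job is handed in when it is done.

```bash
mkdir -p pics; ls
python3 - <<'E'
from workcell import telemetry, optics
import cv2
o=telemetry.get_obs(); print(o)
for n in("top","scene"):
    c=optics.camera(n); cv2.imwrite(f"pics/{n}0.png",c["color"][:,:,::-1]); print(c["K"],c["extrinsics"])
E
```

```text
pics
{'time': 0.0, 'q': array([-7.67181615e+01,  5.00958003e+00,  1.00346194e+01,  9.50984525e+01,
        1.09123891e-03,  9.00003409e+01]), 'qd': array([-0.03351617, -0.07442706,  0.04856016,  0.07121404, -0.08201714,
        0.04152694]), 'joint_efforts': array([-2.59188157e-03, -5.20393610e+01,  4.64799964e+01,  1.64422451e-02,
       -1.03270572e-04,  8.18861650e-06]), 'ee_pos': array([ 0.12631197, -0.53507115,  0.23059913]), 'tcp_rot': array([-1.79926587e+02, -1.09080127e-03,  1.32814963e+01]), 'wrist_force': array([-0.69302609, -0.2082031 , -0.36085081]), 'torque': array([-0.00219579, -0.01816135,  0.0609063 ]), 'grasp_force': 0.0, 'opening': 0.08526375694984105}
[[444.79410535   0.         319.52416095]
 [  0.         444.79410535 241.14178386]
 [  0.           0.           1.        ]] [[ 0.00910963 -0.98735562  0.15825896  0.43706135]
 [-0.99948885 -0.01384068 -0.02881799  0.02562304]
 [ 0.03064402 -0.15791554 -0.98697701  0.7167392 ]
 [ 0.          0.          0.          1.        ]]
[[530.91801249   0.         321.01468969]
 [  0.         530.91801249 246.62217904]
 [  0.           0.           1.        ]] [[-0.76499816  0.49589108 -0.41093777  0.8763357 ]
 [ 0.6439884   0.59645536 -0.4790824   0.41171023]
 [ 0.00753335 -0.63113632 -0.77563535  0.66139368]
 [ 0.          0.          0.          1.        ]]
```

View pics/top0.png

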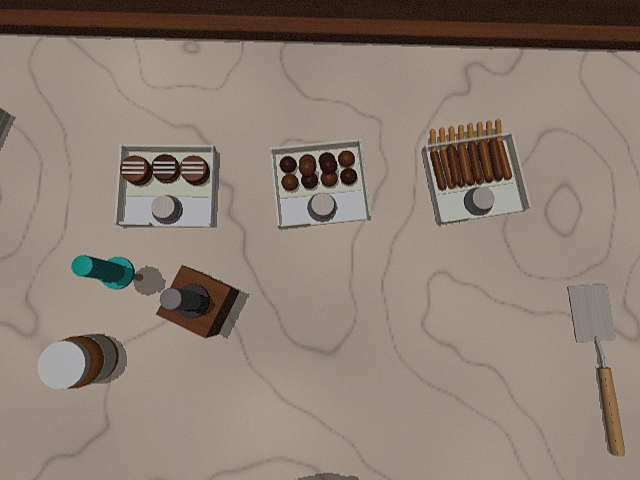

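View pics/scene0.png

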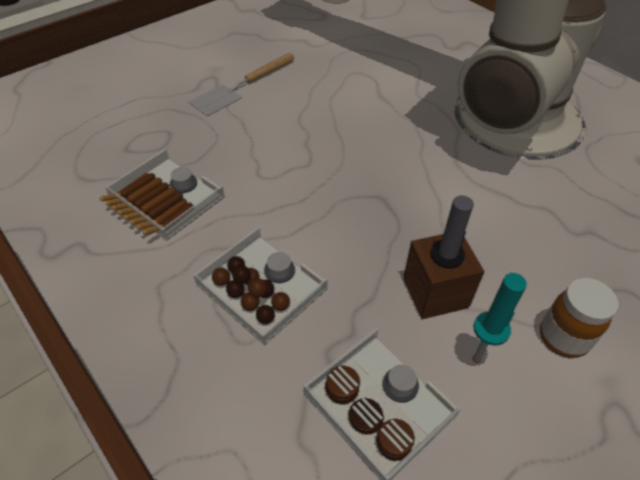

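The top view shows the grey probe in the wooden stand, with its handle top at about (172,299), and a teal decoy at (85,266). The stud tops are: cookie (164,207), truffle (322,205), rod (481,199). In the scene view the handle top is at about (463,203). Next I'll measure with both cameras.

```bash
cat > h.py <<'E'
import numpy as np
def ray(c,u,v,z):
    K,T=c["K"],c["extrinsics"]; d=T[:3,:3]@np.linalg.solve(K,[u,v,1]); o=T[:3,3]
    return (o+d*(z-o[2])/d[2]).round(4)
def proj(c,p):
    K,T=c["K"],c["extrinsics"]; q=K@(T[:3,:3].T@(np.array(p)-T[:3,3])); return (q[:2]/q[2]).round(1)
E
python3 - <<'E'
from workcell import optics; from h import *; import cv2
t=optics.camera("top"); s=optics.camera("scene")
P={"truf":(322,205,280,264,.03),"rod":(481,199,182,176,.03),"cook":(164,207,402,380,.03),"probe":(172,299,463,203,.197)}
for k,(a,b,e,f,z) in P.items(): print(k,ray(t,a,b,z),ray(s,e,f,z))
def crop(c,x,y,w,h,k): return cv2.resize(c["color"][y:y+h,x:x+w,::-1],None,fx=k,fy=k,interpolation=cv2.INTER_CUBIC)
a=np.vstack([np.hstack([crop(t,292,180,50,50,5),crop(t,455,175,50,50,5),crop(t,155,275,50,50,5)]),
 np.hstack([crop(s,255,240,50,50,5),crop(s,158,155,50,50,5),crop(s,430,190,50,50,5)])])
cv2.imwrite("pics/c.png",a)
E
```

```text
truf [0.6053 0.0022 0.03  ] [0.6104 0.0082 0.03  ]
rod [ 0.6194 -0.2534  0.03  ] [ 0.6246 -0.2501  0.03  ]
cook [0.5979 0.2498 0.03  ] [0.6036 0.2554 0.03  ]
probe [0.4508 0.1793 0.197 ] [0.4541 0.1827 0.197 ]
```

View pics/c.png

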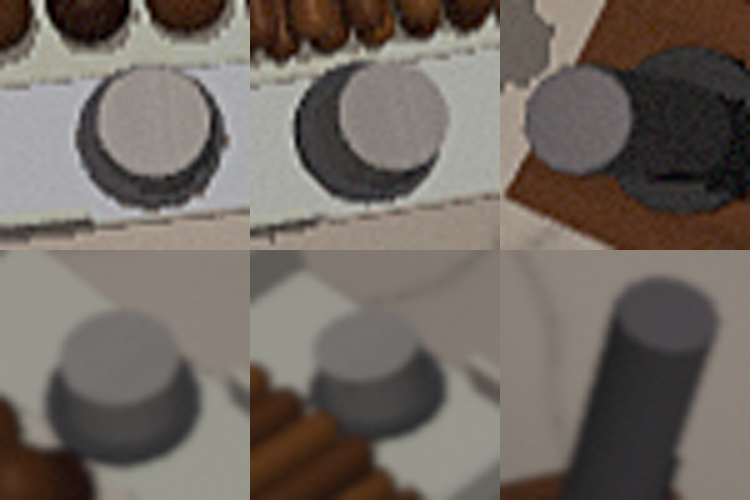

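Run:
```python
from workcell import optics; from h import *
t=optics.camera("top"); s=optics.camera("scene")
P={"truf":(322.8,204.4,279,261.4,.03),"rod":(483.5,198.5,181.4,174,.03),"probe":(170.8,298.8,463.4,203,.197),
"teal":(85,266,514,283,.185),"stand":(205,297,445,258,.1)}
for k,(a,b,e,f,z) in P.items(): print(k,ray(t,a,b,z),ray(s,e,f,z))
p=(.45,.18,.197)
```

```text
truf [0.6062 0.0009 0.03  ] [0.6086 0.0033 0.03  ]
rod [ 0.6203 -0.2575  0.03  ] [ 0.6228 -0.2551  0.03  ]
probe [0.451  0.1807 0.197 ] [0.4537 0.1831 0.197 ]
teal [0.4887 0.287  0.185 ] [0.494  0.2926 0.185 ]
stand [0.4565 0.1635 0.1   ] [0.4636 0.1865 0.1   ]
```

```bash
python3 -m handwheel '[{"az":-9.59,"jaw":1},{"az":-9.59,"jaw":1},{"az":-9.59,"jaw":1},{"az":-9.59,"jaw":1},{"az":-9.59,"jaw":1},{"az":-9.59,"jaw":1},{"az":-9.59,"jaw":1},{"az":-9.59,"jaw":1},{"tz":-0.02,"jaw":1},{"tz":-0.02,"jaw":1}]' 40
```

```text
$[0]: bad value
```

```bash
python3 -m handwheel '[{"tx":0,"ty":0,"tz":0,"ax":0,"ay":0,"az":-9.59,"jaw":1},{"tx":0,"ty":0,"tz":0,"ax":0,"ay":0,"az":-9.59,"jaw":1},{"tx":0,"ty":0,"tz":0,"ax":0,"ay":0,"az":-9.59,"jaw":1},{"tx":0,"ty":0,"tz":0,"ax":0,"ay":0,"az":-9.59,"jaw":1},{"tx":0,"ty":0,"tz":0,"ax":0,"ay":0,"az":-9.59,"jaw":1},{"tx":0,"ty":0,"tz":0,"ax":0,"ay":0,"az":-9.59,"jaw":1},{"tx":0,"ty":0,"tz":0,"ax":0,"ay":0,"az":-9.59,"jaw":1},{"tx":0,"ty":0,"tz":0,"ax":0,"ay":0,"az":-9.59,"jaw":1},{"tx":0,"ty":0,"tz":-0.02,"ax":0,"ay":0,"az":0,"jaw":1},{"tx":0,"ty":0,"tz":-0.02,"ax":0,"ay":0,"az":0,"jaw":1}]' 40
```

```text
time: 1.55
ee_pos: [0.1263, -0.5351, 0.2716]
tcp_rot: [-180.0, -0.0, 90.0]
wrist_force: [0.2, 0.0, -0.6]
opening: 0.0856
grasp_force: 0.0
```

```bash
python3 -m handwheel '[{"tx":0.036,"ty":0.0163,"tz":0,"ax":0,"ay":0,"az":0,"jaw":1},{"tx":0.036,"ty":0.0163,"tz":0,"ax":0,"ay":0,"az":0,"jaw":1},{"tx":0.036,"ty":0.0163,"tz":0,"ax":0,"ay":0,"az":0,"jaw":1},{"tx":0.036,"ty":0.0163,"tz":0,"ax":0,"ay":0,"az":0,"jaw":1},{"tx":0.036,"ty":0.0163,"tz":0,"ax":0,"ay":0,"az":0,"jaw":1},{"tx":0.036,"ty":0.0163,"tz":0,"ax":0,"ay":0,"az":0,"jaw":1},{"tx":0.036,"ty":0.0163,"tz":0,"ax":0,"ay":0,"az":0,"jaw":1},{"tx":0.036,"ty":0.0163,"tz":0,"ax":0,"ay":0,"az":0,"jaw":1},{"tx":0.036,"ty":0.0163,"tz":0,"ax":0,"ay":0,"az":0,"jaw":1},{"tx":0.036,"ty":0.0163,"tz":0,"ax":0,"ay":0,"az":0,"jaw":1}]'; python3 -m handwheel '[{"tx":0.036,"ty":0.0163,"tz":0,"ax":0,"ay":0,"az":0,"jaw":1},{"tx":0.036,"ty":0.0163,"tz":0,"ax":0,"ay":0,"az":0,"jaw":1},{"tx":0.036,"ty":0.0163,"tz":0,"ax":0,"ay":0,"az":0,"jaw":1},{"tx":0.036,"ty":0.0163,"tz":0,"ax":0,"ay":0,"az":0,"jaw":1},{"tx":0.036,"ty":0.0163,"tz":0,"ax":0,"ay":0,"az":0,"jaw":1},{"tx":0.036,"ty":0.0163,"tz":0,"ax":0,"ay":0,"az":0,"jaw":1},{"tx":0.036,"ty":0.0163,"tz":0,"ax":0,"ay":0,"az":0,"jaw":1},{"tx":0.036,"ty":0.0163,"tz":0,"ax":0,"ay":0,"az":0,"jaw":1},{"tx":0.036,"ty":0.0163,"tz":0,"ax":0,"ay":0,"az":0,"jaw":1},{"tx":0.0,"ty":0.0,"tz":0,"ax":0,"ay":0,"az":0,"jaw":1}]'
```

```text
time: 2.8
ee_pos: [0.2896, -0.1741, 0.2714]
tcp_rot: [180.0, 0.0, 90.0]
wrist_force: [0.2, -0.2, 0.5]
opening: 0.0855
grasp_force: 0.0
time: 4.05
ee_pos: [0.4365, 0.1505, 0.2704]
tcp_rot: [-179.9, 0.0, 90.2]
wrist_force: [0.1, 0.4, -0.1]
opening: 0.0856
grasp_force: 0.0
```

```bash
python3 -m handwheel '[{"tx":0.0165,"ty":0.008,"tz":0,"ax":0,"ay":0,"az":0,"jaw":1},{"tx":0.0165,"ty":0.008,"tz":0,"ax":0,"ay":0,"az":0,"jaw":1},{"tx":0,"ty":0,"tz":0,"ax":0,"ay":0,"az":0,"jaw":1},{"tx":0,"ty":0,"tz":0.0225,"ax":0,"ay":0,"az":0,"jaw":1},{"tx":0,"ty":0,"tz":0.0225,"ax":0,"ay":0,"az":0,"jaw":1},{"tx":0,"ty":0,"tz":0.0225,"ax":0,"ay":0,"az":0,"jaw":1},{"tx":0,"ty":0,"tz":0.0225,"ax":0,"ay":0,"az":0,"jaw":1},{"tx":0,"ty":0,"tz":0.0225,"ax":0,"ay":0,"az":0,"jaw":1},{"tx":0,"ty":0,"tz":0.0225,"ax":0,"ay":0,"az":0,"jaw":1},{"tx":0,"ty":0,"tz":0,"ax":0,"ay":0,"az":0,"jaw":1}]' 40
python3 - <<'E'
from workcell import optics; import cv2,numpy as np
t=optics.camera("top")["color"];s=optics.camera("scene")["color"]
r=lambda a:cv2.resize(a[:,:,::-1],(400,400),interpolation=cv2.INTER_CUBIC)
cv2.imwrite("pics/g.png",np.hstack([r(t[200:360,90:250]),r(s[160:360,380:580])]))
E
```

```text
time: 5.3
ee_pos: [0.4512, 0.1811, 0.1351]
tcp_rot: [-179.9, 0.1, 90.0]
wrist_force: [-0.2, 0.0, 0.1]
opening: 0.0849
grasp_force: 0.0
```

View pics/g.png

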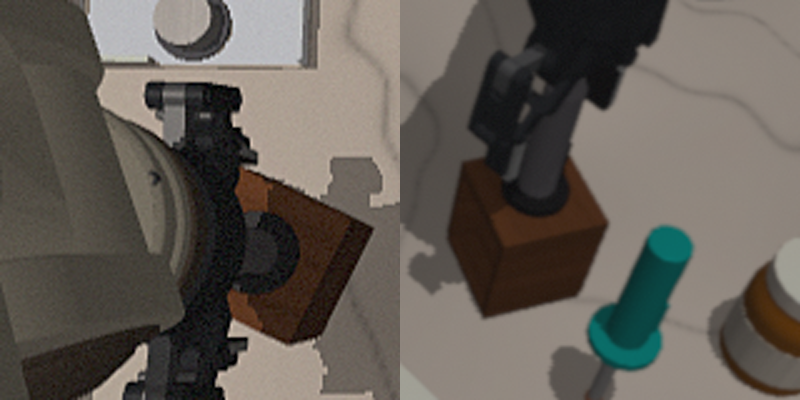

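The handle is between the open fingers and the decoy is clear, so I'll close now.

```bash
python3 -m handwheel '[{"tx":0,"ty":0,"tz":0,"ax":0,"ay":0,"az":0,"jaw":-1},{"tx":0,"ty":0,"tz":0,"ax":0,"ay":0,"az":0,"jaw":-1},{"tx":0,"ty":0,"tz":0,"ax":0,"ay":0,"az":0,"jaw":-1},{"tx":0,"ty":0,"tz":0,"ax":0,"ay":0,"az":0,"jaw":-1},{"tx":0,"ty":0,"tz":0,"ax":0,"ay":0,"az":0,"jaw":-1},{"tx":0,"ty":0,"tz":0,"ax":0,"ay":0,"az":0,"jaw":-1},{"tx":0,"ty":0,"tz":0,"ax":0,"ay":0,"az":0,"jaw":-1},{"tx":0,"ty":0,"tz":0,"ax":0,"ay":0,"az":0,"jaw":-1},{"tx":0,"ty":0,"tz":0,"ax":0,"ay":0,"az":0,"jaw":-1},{"tx":0,"ty":0,"tz":0,"ax":0,"ay":0,"az":0,"jaw":-1}]' 50; python3 -c "
from workcell import telemetry as t
o=t.get_obs();print(o['ee_pos'],o['wrist_force'],o['torque'])"
```

```text
time: 6.65
ee_pos: [0.4521, 0.1818, 0.1366]
tcp_rot: [180.0, -0.0, 90.0]
wrist_force: [-0.8, -0.8, 5.8]
opening: 0.0249
grasp_force: 49.0
[0.4521403  0.18178065 0.1365893 ] [-0.76727029 -0.7827018   5.7894845 ] [-0.02828212  0.18013886 -0.00152224]
```

```bash
python3 -m handwheel '[{"tx":0,"ty":0,"tz":-0.01,"ax":0,"ay":0,"az":0,"jaw":-1},{"tx":0,"ty":0,"tz":-0.0125,"ax":0,"ay":0,"az":0,"jaw":-1},{"tx":0,"ty":0,"tz":-0.0125,"ax":0,"ay":0,"az":0,"jaw":-1},{"tx":0,"ty":0,"tz":-0.0125,"ax":0,"ay":0,"az":0,"jaw":-1},{"tx":0,"ty":0,"tz":-0.0125,"ax":0,"ay":0,"az":0,"jaw":-1},{"tx":0,"ty":0,"tz":-0.0125,"ax":0,"ay":0,"az":0,"jaw":-1},{"tx":0,"ty":0,"tz":-0.0125,"ax":0,"ay":0,"az":0,"jaw":-1},{"tx":0,"ty":0,"tz":-0.0125,"ax":0,"ay":0,"az":0,"jaw":-1},{"tx":0,"ty":0,"tz":-0.0125,"ax":0,"ay":0,"az":0,"jaw":-1},{"tx":0,"ty":0,"tz":0,"ax":0,"ay":0,"az":0,"jaw":-1}]'
python3 - <<'E'
from workcell import optics; import cv2
for n in ("top","scene"):
    c=optics.camera(n); cv2.imwrite(f"pics/l_{n}.png",c["color"][:,:,::-1])
E
```

```text
time: 7.9
ee_pos: [0.4524, 0.1819, 0.2474]
tcp_rot: [179.9, -0.0, 90.0]
wrist_force: [-0.3, 0.4, -1.6]
opening: 0.0252
grasp_force: 49.1
```

View pics/l_scene.png

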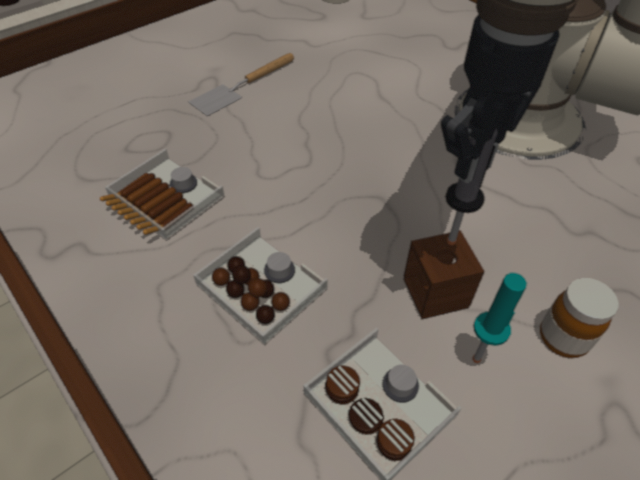

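The probe is out and upright, with its tip at about (452,242). I'll go to the truffle stud.

```bash
python3 -m handwheel '[{"tx":-0.0225,"ty":0.0193,"tz":0,"ax":0,"ay":0,"az":0,"jaw":-1},{"tx":-0.0225,"ty":0.0193,"tz":0,"ax":0,"ay":0,"az":0,"jaw":-1},{"tx":-0.0225,"ty":0.0193,"tz":0,"ax":0,"ay":0,"az":0,"jaw":-1},{"tx":-0.0225,"ty":0.0193,"tz":0,"ax":0,"ay":0,"az":0,"jaw":-1},{"tx":-0.0225,"ty":0.0193,"tz":0,"ax":0,"ay":0,"az":0,"jaw":-1},{"tx":-0.0225,"ty":0.0193,"tz":0,"ax":0,"ay":0,"az":0,"jaw":-1},{"tx":-0.0225,"ty":0.0193,"tz":0,"ax":0,"ay":0,"az":0,"jaw":-1},{"tx":-0.0225,"ty":0.0193,"tz":0,"ax":0,"ay":0,"az":0,"jaw":-1},{"tx":0,"ty":0,"tz":0,"ax":0,"ay":0,"az":0,"jaw":-1},{"tx":0,"ty":0,"tz":0,"ax":0,"ay":0,"az":0,"jaw":-1}]'; python3 -m handwheel '[{"tx":0,"ty":0,"tz":0.01,"ax":0,"ay":0,"az":0,"jaw":-1},{"tx":0,"ty":0,"tz":0.01,"ax":0,"ay":0,"az":0,"jaw":-1},{"tx":0,"ty":0,"tz":0.01,"ax":0,"ay":0,"az":0,"jaw":-1},{"tx":0,"ty":0,"tz":0.01,"ax":0,"ay":0,"az":0,"jaw":-1},{"tx":0,"ty":0,"tz":0.01,"ax":0,"ay":0,"az":0,"jaw":-1},{"tx":0,"ty":0,"tz":0.01,"ax":0,"ay":0,"az":0,"jaw":-1},{"tx":0,"ty":0,"tz":0.01,"ax":0,"ay":0,"az":0,"jaw":-1},{"tx":0,"ty":0,"tz":0.01,"ax":0,"ay":0,"az":0,"jaw":-1},{"tx":0,"ty":0,"tz":0,"ax":0,"ay":0,"az":0,"jaw":-1},{"tx":0,"ty":0,"tz":0,"ax":0,"ay":0,"az":0,"jaw":-1}]'
python3 - <<'E'
from workcell import optics; import cv2,numpy as np
t=optics.camera("top")["color"];s=optics.camera("scene")["color"]
r=lambda a:cv2.resize(a[:,:,::-1],(400,400),interpolation=cv2.INTER_CUBIC)
cv2.imwrite("pics/t.png",np.hstack([r(t[140:260,260:380]),r(s[190:310,220:340])]))
E
```

```text
time: 9.25
ee_pos: [0.606, 0.002, 0.2457]
tcp_rot: [-179.9, -0.0, 90.0]
wrist_force: [0.4, -0.1, -1.5]
opening: 0.0245
grasp_force: 49.4
time: 10.5
ee_pos: [0.6065, 0.0017, 0.1666]
tcp_rot: [180.0, 0.0, 90.0]
wrist_force: [0.1, -0.9, -1.3]
opening: 0.0249
grasp_force: 49.4
```

View pics/t.png

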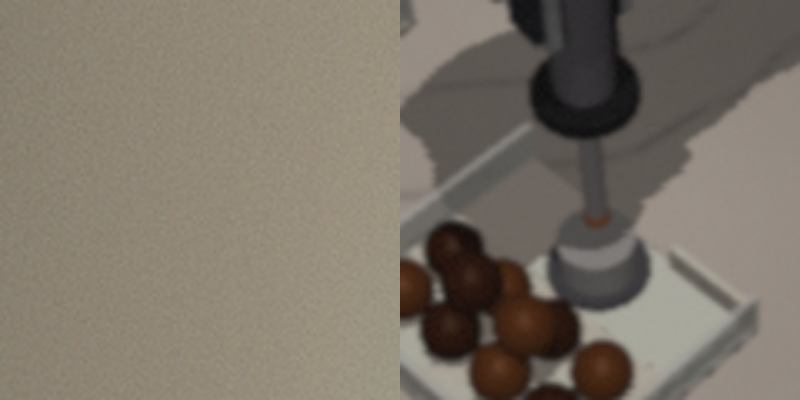

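```bash
python3 -m handwheel '[{"tx":0,"ty":0,"tz":0.0025,"ax":0,"ay":0,"az":0,"jaw":-1},{"tx":0,"ty":0,"tz":0.0025,"ax":0,"ay":0,"az":0,"jaw":-1},{"tx":0,"ty":0,"tz":0.0025,"ax":0,"ay":0,"az":0,"jaw":-1},{"tx":0,"ty":0,"tz":0.0025,"ax":0,"ay":0,"az":0,"jaw":-1},{"tx":0,"ty":0,"tz":0.001,"ax":0,"ay":0,"az":0,"jaw":-1},{"tx":0,"ty":0,"tz":0.001,"ax":0,"ay":0,"az":0,"jaw":-1},{"tx":0,"ty":0,"tz":0.0005,"ax":0,"ay":0,"az":0,"jaw":-1},{"tx":0,"ty":0,"tz":0,"ax":0,"ay":0,"az":0,"jaw":-1},{"tx":0,"ty":0,"tz":0,"ax":0,"ay":0,"az":0,"jaw":-1},{"tx":0,"ty":0,"tz":0,"ax":0,"ay":0,"az":0,"jaw":-1}]'
```

```text
time: 11.85
ee_pos: [0.6066, 0.0017, 0.1545]
tcp_rot: [179.9, -0.0, 90.0]
wrist_force: [-1.2, 0.0, 5.2]
opening: 0.0246
grasp_force: 50.2
```

Contact at about 6.6 N. I'll press a touch more and hold.

```bash
python3 -m handwheel '[{"tx":0,"ty":0,"tz":0.0005,"ax":0,"ay":0,"az":0,"jaw":-1},{"tx":0,"ty":0,"tz":0,"ax":0,"ay":0,"az":0,"jaw":-1},{"tx":0,"ty":0,"tz":0,"ax":0,"ay":0,"az":0,"jaw":-1},{"tx":0,"ty":0,"tz":0,"ax":0,"ay":0,"az":0,"jaw":-1},{"tx":0,"ty":0,"tz":0,"ax":0,"ay":0,"az":0,"jaw":-1},{"tx":0,"ty":0,"tz":0,"ax":0,"ay":0,"az":0,"jaw":-1},{"tx":0,"ty":0,"tz":-0.02,"ax":0,"ay":0,"az":0,"jaw":-1},{"tx":0,"ty":0,"tz":-0.025,"ax":0,"ay":0,"az":0,"jaw":-1},{"tx":0,"ty":0,"tz":-0.025,"ax":0,"ay":0,"az":0,"jaw":-1},{"tx":0,"ty":0,"tz":0,"ax":0,"ay":0,"az":0,"jaw":-1}]'
```

```text
time: 13.1
ee_pos: [0.6072, 0.0017, 0.2248]
tcp_rot: [179.8, -0.0, 90.0]
wrist_force: [0.0, -0.7, -1.7]
opening: 0.0251
grasp_force: 49.6
```

```bash
python3 -m handwheel '[{"tx":-0.0323,"ty":0.0019,"tz":0,"ax":0,"ay":0,"az":0,"jaw":-1},{"tx":-0.0323,"ty":0.0019,"tz":0,"ax":0,"ay":0,"az":0,"jaw":-1},{"tx":-0.0323,"ty":0.0019,"tz":0,"ax":0,"ay":0,"az":0,"jaw":-1},{"tx":-0.0323,"ty":0.0019,"tz":0,"ax":0,"ay":0,"az":0,"jaw":-1},{"tx":-0.0323,"ty":0.0019,"tz":0,"ax":0,"ay":0,"az":0,"jaw":-1},{"tx":-0.0323,"ty":0.0019,"tz":0,"ax":0,"ay":0,"az":0,"jaw":-1},{"tx":-0.0323,"ty":0.0019,"tz":0,"ax":0,"ay":0,"az":0,"jaw":-1},{"tx":-0.0323,"ty":0.0019,"tz":0,"ax":0,"ay":0,"az":0,"jaw":-1},{"tx":0,"ty":0,"tz":0,"ax":0,"ay":0,"az":0,"jaw":-1},{"tx":0,"ty":0,"tz":0,"ax":0,"ay":0,"az":0,"jaw":-1}]'; python3 -m handwheel '[{"tx":0,"ty":0,"tz":0.01,"ax":0,"ay":0,"az":0,"jaw":-1},{"tx":0,"ty":0,"tz":0.01,"ax":0,"ay":0,"az":0,"jaw":-1},{"tx":0,"ty":0,"tz":0.01,"ax":0,"ay":0,"az":0,"jaw":-1},{"tx":0,"ty":0,"tz":0.01,"ax":0,"ay":0,"az":0,"jaw":-1},{"tx":0,"ty":0,"tz":0.01,"ax":0,"ay":0,"az":0,"jaw":-1},{"tx":0,"ty":0,"tz":0.008,"ax":0,"ay":0,"az":0,"jaw":-1},{"tx":0,"ty":0,"tz":0,"ax":0,"ay":0,"az":0,"jaw":-1},{"tx":0,"ty":0,"tz":0,"ax":0,"ay":0,"az":0,"jaw":-1},{"tx":0,"ty":0,"tz":0,"ax":0,"ay":0,"az":0,"jaw":-1},{"tx":0,"ty":0,"tz":0,"ax":0,"ay":0,"az":0,"jaw":-1}]'
python3 - <<'E'
from workcell import optics; import cv2,numpy as np
s=optics.camera("scene")["color"]
r=lambda a:cv2.resize(a[:,:,::-1],(400,400),interpolation=cv2.INTER_CUBIC)
cv2.imwrite("pics/r.png",r(s[110:230,120:240]))
E
```

```text
time: 14.35
ee_pos: [0.6214, -0.2564, 0.222]
tcp_rot: [-179.9, -0.1, 90.0]
wrist_force: [0.5, 0.6, -1.6]
opening: 0.0251
grasp_force: 49.5
time: 15.6
ee_pos: [0.6218, -0.2568, 0.1656]
tcp_rot: [180.0, 0.0, 90.0]
wrist_force: [-0.9, -0.5, -1.1]
opening: 0.0252
grasp_force: 49.5
```

View pics/r.png

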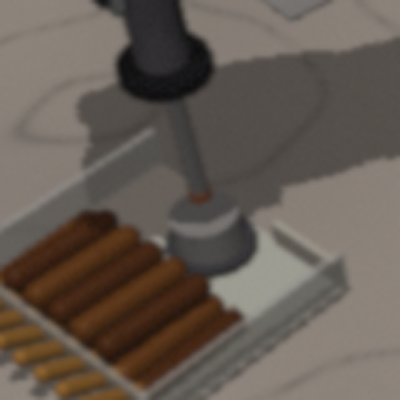

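The tip is over the rod stud, about 11 mm above it, so I'll lower it to contact.

```bash
python3 -m handwheel '[{"tx":0,"ty":0,"tz":0.0025,"ax":0,"ay":0,"az":0,"jaw":-1},{"tx":0,"ty":0,"tz":0.0025,"ax":0,"ay":0,"az":0,"jaw":-1},{"tx":0,"ty":0,"tz":0.0025,"ax":0,"ay":0,"az":0,"jaw":-1},{"tx":0,"ty":0,"tz":0.0015,"ax":0,"ay":0,"az":0,"jaw":-1},{"tx":0,"ty":0,"tz":0.001,"ax":0,"ay":0,"az":0,"jaw":-1},{"tx":0,"ty":0,"tz":0.001,"ax":0,"ay":0,"az":0,"jaw":-1},{"tx":0,"ty":0,"tz":0.0005,"ax":0,"ay":0,"az":0,"jaw":-1},{"tx":0,"ty":0,"tz":0,"ax":0,"ay":0,"az":0,"jaw":-1},{"tx":0,"ty":0,"tz":0,"ax":0,"ay":0,"az":0,"jaw":-1},{"tx":0,"ty":0,"tz":0,"ax":0,"ay":0,"az":0,"jaw":-1}]'
```

```text
time: 16.9
ee_pos: [0.6217, -0.2568, 0.1545]
tcp_rot: [180.0, 0.0, 90.0]
wrist_force: [-1.8, -0.4, 5.6]
opening: 0.0247
grasp_force: 50.3
```

```bash
python3 -m handwheel '[{"tx":0,"ty":0,"tz":0.0005,"ax":0,"ay":0,"az":0,"jaw":-1},{"tx":0,"ty":0,"tz":0,"ax":0,"ay":0,"az":0,"jaw":-1},{"tx":0,"ty":0,"tz":0,"ax":0,"ay":0,"az":0,"jaw":-1},{"tx":0,"ty":0,"tz":0,"ax":0,"ay":0,"az":0,"jaw":-1},{"tx":0,"ty":0,"tz":0,"ax":0,"ay":0,"az":0,"jaw":-1},{"tx":0,"ty":0,"tz":0,"ax":0,"ay":0,"az":0,"jaw":-1},{"tx":0,"ty":0,"tz":-0.025,"ax":0,"ay":0,"az":0,"jaw":-1},{"tx":0,"ty":0,"tz":-0.035,"ax":0,"ay":0,"az":0,"jaw":-1},{"tx":0,"ty":0,"tz":-0.035,"ax":0,"ay":0,"az":0,"jaw":-1},{"tx":0,"ty":0,"tz":0,"ax":0,"ay":0,"az":0,"jaw":-1}]'; python3 -m handwheel '[{"tx":0.0219,"ty":-0.0085,"tz":0,"ax":0,"ay":0,"az":0,"jaw":-1},{"tx":0.0219,"ty":-0.0085,"tz":0,"ax":0,"ay":0,"az":0,"jaw":-1},{"tx":0.0219,"ty":-0.0085,"tz":0,"ax":0,"ay":0,"az":0,"jaw":-1},{"tx":0.0219,"ty":-0.0085,"tz":0,"ax":0,"ay":0,"az":0,"jaw":-1},{"tx":0.0219,"ty":-0.0085,"tz":0,"ax":0,"ay":0,"az":0,"jaw":-1},{"tx":0.0219,"ty":-0.0085,"tz":0,"ax":0,"ay":0,"az":0,"jaw":-1},{"tx":0.0219,"ty":-0.0085,"tz":0,"ax":0,"ay":0,"az":0,"jaw":-1},{"tx":0.0219,"ty":-0.0085,"tz":0,"ax":0,"ay":0,"az":0,"jaw":-1},{"tx":0.0219,"ty":-0.0085,"tz":0,"ax":0,"ay":0,"az":0,"jaw":-1},{"tx":0.0219,"ty":-0.0085,"tz":0,"ax":0,"ay":0,"az":0,"jaw":-1}]';  python3 -m handwheel '[{"tx":0.0219,"ty":-0.0085,"tz":0,"ax":0,"ay":0,"az":0,"jaw":-1},{"tx":0.0219,"ty":-0.0085,"tz":0,"ax":0,"ay":0,"az":0,"jaw":-1},{"tx":0.0219,"ty":-0.0085,"tz":0,"ax":0,"ay":0,"az":0,"jaw":-1},{"tx":0.0219,"ty":-0.0085,"tz":0,"ax":0,"ay":0,"az":0,"jaw":-1},{"tx":0.0219,"ty":-0.0085,"tz":0,"ax":0,"ay":0,"az":0,"jaw":-1},{"tx":0.0219,"ty":-0.0085,"tz":0,"ax":0,"ay":0,"az":0,"jaw":-1},{"tx":0.0219,"ty":-0.0085,"tz":0,"ax":0,"ay":0,"az":0,"jaw":-1},{"tx":0.0219,"ty":-0.0085,"tz":0,"ax":0,"ay":0,"az":0,"jaw":-1},{"tx":0.0219,"ty":-0.0085,"tz":0,"ax":0,"ay":0,"az":0,"jaw":-1},{"tx":0.0219,"ty":-0.0085,"tz":0,"ax":0,"ay":0,"az":0,"jaw":-1}]';python3 -m handwheel '[{"tx":0,"ty":0,"tz":0,"ax":0,"ay":0,"az":0,"jaw":-1},{"tx":0,"ty":0,"tz":0,"ax":0,"ay":0,"az":0,"jaw":-1},{"tx":0,"ty":0,"tz":0,"ax":0,"ay":0,"az":0,"jaw":-1},{"tx":0,"ty":0,"tz":0.005,"ax":0,"ay":0,"az":0,"jaw":-1},{"tx":0,"ty":0,"tz":0.005,"ax":0,"ay":0,"az":0,"jaw":-1},{"tx":0,"ty":0,"tz":0.005,"ax":0,"ay":0,"az":0,"jaw":-1},{"tx":0,"ty":0,"tz":0.005,"ax":0,"ay":0,"az":0,"jaw":-1},{"tx":0,"ty":0,"tz":0,"ax":0,"ay":0,"az":0,"jaw":-1},{"tx":0,"ty":0,"tz":0,"ax":0,"ay":0,"az":0,"jaw":-1},{"tx":0,"ty":0,"tz":0,"ax":0,"ay":0,"az":0,"jaw":-1}]'
python3 - <<'E'
from workcell import optics; import cv2,numpy as np
s=optics.camera("scene")["color"]; t=optics.camera("top")["color"]
r=lambda a:cv2.resize(a[:,:,::-1],(400,400),interpolation=cv2.INTER_CUBIC)
cv2.imwrite("pics/s.png",np.hstack([r(s[170:320,370:520]),r(t[220:370,140:290])]))
E
```

```text
time: 18.15
ee_pos: [0.6225, -0.257, 0.251]
tcp_rot: [179.8, 0.1, 90.0]
wrist_force: [0.4, -0.1, -1.7]
opening: 0.0251
grasp_force: 49.7
time: 19.4
ee_pos: [0.5361, -0.0363, 0.2482]
tcp_rot: [180.0, -0.0, 90.0]
wrist_force: [-0.1, 0.2, -1.3]
opening: 0.0251
grasp_force: 49.6
time: 20.65
ee_pos: [0.4508, 0.1825, 0.2483]
tcp_rot: [180.0, -0.0, 90.0]
wrist_force: [0.6, -0.4, -0.6]
opening: 0.0246
grasp_force: 49.6
time: 21.9
ee_pos: [0.4517, 0.1814, 0.2285]
tcp_rot: [180.0, -0.0, 90.0]
wrist_force: [0.2, -0.8, -1.6]
opening: 0.0252
grasp_force: 49.6
```

View pics/s.png

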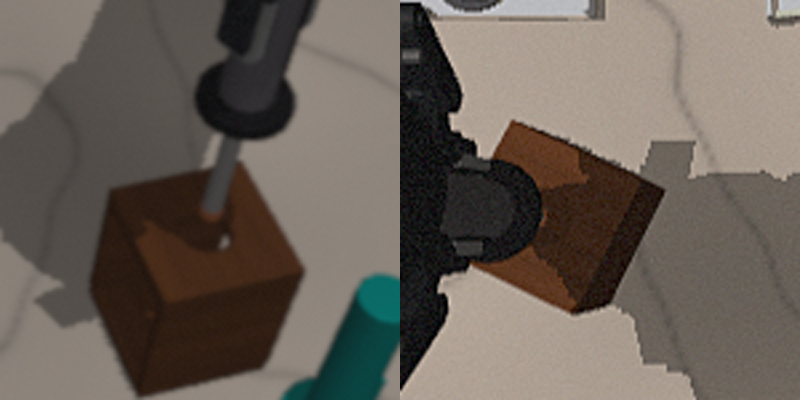

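The tip is over the hole at the original xy, so I'll insert.

```bash
python3 -m handwheel '[{"tx":0,"ty":0,"tz":0.005,"ax":0,"ay":0,"az":0,"jaw":-1},{"tx":0,"ty":0,"tz":0.005,"ax":0,"ay":0,"az":0,"jaw":-1},{"tx":0,"ty":0,"tz":0.005,"ax":0,"ay":0,"az":0,"jaw":-1},{"tx":0,"ty":0,"tz":0.005,"ax":0,"ay":0,"az":0,"jaw":-1},{"tx":0,"ty":0,"tz":0.005,"ax":0,"ay":0,"az":0,"jaw":-1},{"tx":0,"ty":0,"tz":0.005,"ax":0,"ay":0,"az":0,"jaw":-1},{"tx":0,"ty":0,"tz":0.005,"ax":0,"ay":0,"az":0,"jaw":-1},{"tx":0,"ty":0,"tz":0.005,"ax":0,"ay":0,"az":0,"jaw":-1},{"tx":0,"ty":0,"tz":0,"ax":0,"ay":0,"az":0,"jaw":-1},{"tx":0,"ty":0,"tz":0,"ax":0,"ay":0,"az":0,"jaw":-1}]'
```

```text
time: 23.25
ee_pos: [0.4517, 0.1813, 0.1884]
tcp_rot: [180.0, -0.0, 90.0]
wrist_force: [0.1, -0.1, -1.3]
opening: 0.0251
grasp_force: 49.6
```

```bash
python3 -m handwheel '[{"tx":0,"ty":0,"tz":0.008,"ax":0,"ay":0,"az":0,"jaw":-1},{"tx":0,"ty":0,"tz":0.008,"ax":0,"ay":0,"az":0,"jaw":-1},{"tx":0,"ty":0,"tz":0.008,"ax":0,"ay":0,"az":0,"jaw":-1},{"tx":0,"ty":0,"tz":0.008,"ax":0,"ay":0,"az":0,"jaw":-1},{"tx":0,"ty":0,"tz":0.008,"ax":0,"ay":0,"az":0,"jaw":-1},{"tx":0,"ty":0,"tz":0.005,"ax":0,"ay":0,"az":0,"jaw":-1},{"tx":0,"ty":0,"tz":0.003,"ax":0,"ay":0,"az":0,"jaw":-1},{"tx":0,"ty":0,"tz":0.002,"ax":0,"ay":0,"az":0,"jaw":-1},{"tx":0,"ty":0,"tz":0.001,"ax":0,"ay":0,"az":0,"jaw":-1},{"tx":0,"ty":0,"tz":0,"ax":0,"ay":0,"az":0,"jaw":-1}]'
```

```text
time: 24.5
ee_pos: [0.4517, 0.1813, 0.1374]
tcp_rot: [180.0, -0.0, 90.0]
wrist_force: [-0.1, 0.1, -1.9]
opening: 0.0248
grasp_force: 49.6
```

```bash
python3 -m handwheel '[{"tx":0,"ty":0,"tz":0.0007,"ax":0,"ay":0,"az":0,"jaw":-1},{"tx":0,"ty":0,"tz":0.0005,"ax":0,"ay":0,"az":0,"jaw":-1},{"tx":0,"ty":0,"tz":0.0004,"ax":0,"ay":0,"az":0,"jaw":-1},{"tx":0,"ty":0,"tz":0,"ax":0,"ay":0,"az":0,"jaw":-1},{"tx":0,"ty":0,"tz":0,"ax":0,"ay":0,"az":0,"jaw":-1},{"tx":0,"ty":0,"tz":0,"ax":0,"ay":0,"az":0,"jaw":-1},{"tx":0,"ty":0,"tz":0,"ax":0,"ay":0,"az":0,"jaw":-1},{"tx":0,"ty":0,"tz":0,"ax":0,"ay":0,"az":0,"jaw":-1},{"tx":0,"ty":0,"tz":0,"ax":0,"ay":0,"az":0,"jaw":-1},{"tx":0,"ty":0,"tz":0,"ax":0,"ay":0,"az":0,"jaw":-1}]'
```

```text
time: 25.75
ee_pos: [0.4517, 0.1814, 0.1366]
tcp_rot: [179.9, -0.0, 90.0]
wrist_force: [-3.2, -0.7, 5.7]
opening: 0.0248
grasp_force: 50.2
```

Seated: the collar is bearing at the same height as at the grasp. I'll open and retreat straight up.

```bash
python3 -m handwheel '[{"tx":0,"ty":0,"tz":0,"ax":0,"ay":0,"az":0,"jaw":-0.2},{"tx":0,"ty":0,"tz":0,"ax":0,"ay":0,"az":0,"jaw":0},{"tx":0,"ty":0,"tz":0,"ax":0,"ay":0,"az":0,"jaw":0.3},{"tx":0,"ty":0,"tz":0,"ax":0,"ay":0,"az":0,"jaw":0.6},{"tx":0,"ty":0,"tz":0,"ax":0,"ay":0,"az":0,"jaw":1},{"tx":0,"ty":0,"tz":0,"ax":0,"ay":0,"az":0,"jaw":1},{"tx":0,"ty":0,"tz":0,"ax":0,"ay":0,"az":0,"jaw":1},{"tx":0,"ty":0,"tz":0,"ax":0,"ay":0,"az":0,"jaw":1},{"tx":0,"ty":0,"tz":-0.01,"ax":0,"ay":0,"az":0,"jaw":1},{"tx":0,"ty":0,"tz":-0.01,"ax":0,"ay":0,"az":0,"jaw":1}]';python3 -m handwheel '[{"tx":0,"ty":0,"tz":-0.02,"ax":0,"ay":0,"az":0,"jaw":1},{"tx":0,"ty":0,"tz":-0.02,"ax":0,"ay":0,"az":0,"jaw":1},{"tx":0,"ty":0,"tz":-0.02,"ax":0,"ay":0,"az":0,"jaw":1},{"tx":0,"ty":0,"tz":-0.02,"ax":0,"ay":0,"az":0,"jaw":1},{"tx":0,"ty":0,"tz":-0.02,"ax":0,"ay":0,"az":0,"jaw":1},{"tx":0,"ty":0,"tz":-0.02,"ax":0,"ay":0,"az":0,"jaw":1},{"tx":0,"ty":0,"tz":0,"ax":0,"ay":0,"az":0,"jaw":1},{"tx":0,"ty":0,"tz":0,"ax":0,"ay":0,"az":0,"jaw":1},{"tx":0,"ty":0,"tz":0,"ax":0,"ay":0,"az":0,"jaw":1},{"tx":0,"ty":0,"tz":0,"ax":0,"ay":0,"az":0,"jaw":1}]'
python3 - <<'E'
from workcell import optics; import cv2
cv2.imwrite("pics/end.png",optics.camera("scene")["color"][:,:,::-1])
E
```

```text
time: 27.0
ee_pos: [0.4517, 0.1813, 0.1566]
tcp_rot: [180.0, -0.0, 90.0]
wrist_force: [-0.3, 0.7, -0.0]
opening: 0.0855
grasp_force: 0.0
time: 28.25
ee_pos: [0.4514, 0.1812, 0.2751]
tcp_rot: [-180.0, 0.0, 90.0]
wrist_force: [-0.5, -0.2, 0.8]
opening: 0.0856
grasp_force: 0.0
```

View pics/end.png

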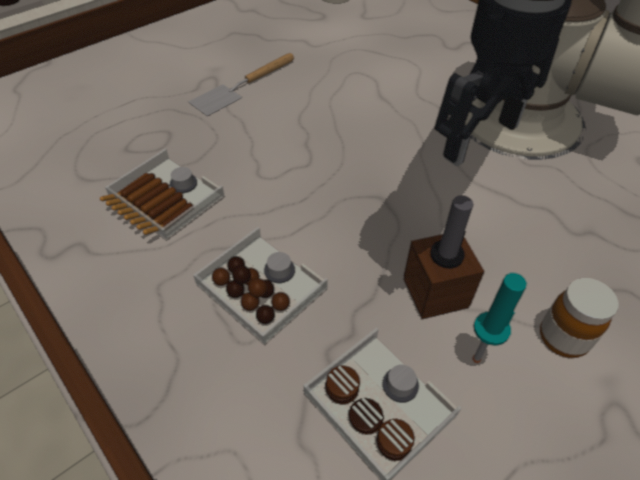

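The probe is seated in its stand as at the start, with the handle top at (463,203) and the gripper clear above it.

```bash
python3 -c "
from workcell import workorder
print(workorder.job_done())"
```

```text
the job is handed in; nothing more can be done
None
```

I touched the thermometer to the truffle stud and then the rod stud, holding each for about a second (longer than the half second asked). It is back in its stand, seated and released; the cookie stud was not touched, and I handed the job in at about 28 s.

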